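# Cock the spring hammer of the impact tester

### The job

Cock the bench impact tester for the next shot: draw the spring hammer back by its upright knob until it is past its hair-trigger catch and at most just comes up against the rubber buffer, without straining it, then ease it forward until it hangs on the catch, and let go and move clear. Never let the hammer snap forward or fire, and leave the things standing round the tester where they are.

Things in the scene. Friction and masses are not known exactly. Their poses are not given: they have to be found in the camera images.
- tester: the impact tester, fixed on the bench: aluminium bed plate 12 mm thick, x -225 to +55 mm, y -165 to +150 mm in its own frame (z up). Origin on the hammer's upright pivot axis at bench height. On it a hub with coil spring at the pivot (60 mm high), an anvil block (58 mm) where the hammer rests, the flat steel hammer arm, and a grey catch unit with pawl and black rubber buffer (42 mm)
- hammer (a joint): hammer angle, rad: 0 at rest, growing as it is drawn back, counter-clockwise from above, 1.35 at most; at 0 the arm points 2.642 rad from the tester's +x axis, i.e. (-0.878, 0.479). A spring always pulls it to 0: 6 N at the knob at rest, rising evenly to 10 N at 0.9 rad. Let go more than about 2 mm (at the knob) behind the catch it snaps, faster than the allowed 2 rad/s: lead it onto the catch
- knob (a point): middle of the upright round black knob on the hammer arm: grip 16 mm in diameter, 48 to 92 mm above the bench (this point at 70 mm), 130 mm from the pivot axis on the arm's centre line; it moves with the arm on a level circle and does not turn in it. Nothing of the tester near its path is higher than 60 mm, the arm's top is at 36 mm
- pivot (a point): top of the hub, on the pivot axis, 60 mm above the bench. The catch, a light sprung pawl 185 mm from this axis, is pushed aside by the passing arm's tip and drops in by itself. Its place on an arc slot changes from day to day and is not measured: the arm hangs on it at a hammer angle anywhere from 0.60 to 1.10 rad. Passing it, over the last 0.15 rad, adds 1 to 3 N at the knob. A push of 2 to 3 N on the pawl can fire it
- hammer_head: dark steel hammer head, a cylinder 32 mm in diameter, 44 mm long, across the arm 90 mm from the pivot, 30 mm above the bench (origin at its centre, x outward along the arm, y the way it is drawn back). Its rear face meets the rubber buffer 0.02 to 0.03 rad (3 to 4 mm at the knob) past the catch; the buffer gives 4 N per mm at the head, 1.7 N per mm at the knob; over 16 N at the head strains it
- vial_amber: sample vial with brown contents and black cap, 27 mm in diameter, 50 mm tall, standing, on the bench beside the tester; to be left where it is; origin at the centre of its underside, z up
- vial_clear: empty clear sample vial with black cap, 27 mm in diameter, 50 mm tall, standing, on the bench beside the tester; to be left where it is; origin at the centre of its underside, z up
- tape_roll: roll of black tape lying flat, 93 mm across, 19 mm high, on the bench beside the tester; to be left where it is; origin at the centre of its underside, z up
- petri_dish: clear shallow dish, 89 mm across, 14 mm high, on the bench beside the tester; to be left where it is; origin at the centre of its underside, z up

How it is judged (in metres and radians):
At the end, for the whole second after the job is handed in: the hammer hangs on its catch, drawn back by more than 0.55 rad and at rest, with the robot clear of it (value of joint hammer above 0.55 rad and velocity of joint hammer between -0.05 and 0.05 rad/s); the robot touches nothing.
It fails at once if the hammer snaps forward (faster than 2 rad/s) (velocity of joint hammer below -2 rad/s).
It fails at once if the buffer is strained (more than 16 N on the hammer head) (contact force between hammer_head and anything else above 16 N).
It fails at once if a thing standing round the tester is moved by more than 20 mm (distance of any of vial_amber, vial_clear, tape_roll, petri_dish from where it was at the start of the episode above 0.02 m).
It also fails if it takes over 72 s, if anything falls off the work surface, if the arm or the gripper's body presses on something with over 40 N, if the wrist force passes 120 N, or if a joint passes its speed limit or range.

### The arm

A 6-joint arm with a two-finger parallel gripper is mounted at the origin on a cart in front of the work surface, level with it; the furniture and walls round the work are solid. World frame = base frame: x ahead of the robot, y to its left, z up, the work surface at z = 0. Lengths are in m, angles in degrees, forces in N, time in s.
With the tool pointing down it reaches from about 0.4 to 0.825 m from the base axis. Payload 7 kg.
Tool frame: the origin (TCP) lies on the centre line of the jaws, within the pads' length; the fingertips stand 8 mm ahead of it and the grasp point (between the pads) lies 11 mm behind it; z points along the fingers, y is the line along which they close (so a half turn about z gives the same grasp; the last joint's range is limited). The gripper opens to 88 mm and grips with 3 to 60 N. Pads are 19 mm wide; open, the fingers measure 130 mm over their backs; the gripper's body (78 mm by 193 mm) begins 47 mm behind the grasp point.
Start: joints at [-59.353, 20.546, 0.682, 0, -70.136, -16.507], TCP at [0.165, -0.655, 0.2] pointing down, gripper open.
Joint ranges: [-176.03, 176.03], [-82.01, 121.73], [-58.28, 71.71], [-173.87, 95.51], [-174.79, -0.11], [-173.66, 173.66]. Speed limits (degrees/s): [136.94, 136.94, 172.46, 180, 180, 180].

### API

Orientations are given as [roll, pitch, yaw] about the fixed x, y, z axes, in that order (R = Rz(yaw) Ry(pitch) Rx(roll)).
In Python, from plant import ctrl, vision gives the robot as it stands. The module is installed in compiled form; this text tells all that it offers.
- The arm moves only by the tool move_arm, never from a script. Its argument "moves" is one flat list of numbers, 7 for each row, row after row: the finger opening in cm, from 0 to 8.76, then the shift along the tool's x, y, z in cm, then the turn, a rotation vector about the tool's x, y, z in rad. A call has 1 to 8 rows; each row shifts and turns the commanded pose from where the row before left it, along the tool's axes as they then stand; what a row does not reach is not made up. A row lasts 1/10 s, in which the tool goes at most 50 mm and 8.59 degrees, less where a joint would pass 70% of its speed; a pose out of reach is approached as far as the arm can. A call with a gripper value outside its range is refused whole. The fingers move at their own pace and stop on an object; the grip force is fixed at half the most. Time passes only in rows, so rows that do not move let the fingers close. It gives the time, the measured TCP pose, the force, the opening and the grip force at its end, in the units of the state.
- ctrl.get_obs(): the state, without advancing time (a new reading comes with each control period).
- vision.snapshot(name): name is "scene" or "top"; returns (picture, depth): 420x560x3 uint8, red, green, blue; 420x560 float32, m along the optical axis (not along the pixel's ray), 0 where there is no reading.
- vision.camera_model(name): a dict with "vertical_fov" (degrees; the focal length in pixels is half the picture's height over the tangent of half this angle, whatever the lens; pixels are square), "cx", "cy" (the principal point, pixels), "cam_to_world" (4x4, takes a point from camera to world coordinates). Camera axes: x right, y down, z forward; pixel columns grow to the right and rows downward; lengths in m; the calibration is good to about 2 mm. A picture is of the moment at which its call begins. camera_model takes no time and is no camera call.
- ctrl.close_job(): hands the job in; it is judged then, once.
The state is a dict: "clock": time; "joint_pos": joint angles; "qvel": joint speeds; "tau": joint torques, N m; "tool_pos": TCP position; "orientation": TCP orientation; "force": force on the tool from outside, world axes, zero at the start; "moment": the same for the moment, N m; "opening": finger opening in m; "gripper_force": force on a finger pad.
Only numpy, scipy, OpenCV 4.12 (cv2) and the standard library are available. Lean on these libraries where they do the work, as an engineer would, in place of code of your own. Each camera call takes 0.05 s, during which the arm holds its last target. There are 200 camera calls.

## Working session

There is one attempt and no reset: what is moved stays moved. The work goes in short steps, Python scripts to look and compute and a tool call to move; the robot and the scene stay as the last step left them, time stands still between calls to the robot, and variables do not carry over. Pictures are saved under pics/ and viewed, at most 10 in all, crops included, and the job is handed in when it is done.

Besides the shell and the picture viewer there is one more tool, called as name(argument=value, ...) on one line, values as JSON. move_arm: Moves the arm, as the interface text tells. Its arguments: {"type":"object","properties":{"moves":{"type":"array"}},"required":["moves"]}

```bash
mkdir -p pics; python3 - <<'E'
from plant import ctrl, vision
import cv2,numpy as np
for n in("scene","top"):
    p,d=vision.snapshot(n); cv2.imwrite(f"pics/{n}0.png",p[:,:,::-1]); np.savez(f"{n}0.npz",p=p,d=d)
    m=vision.camera_model(n); print(n,m)
print(ctrl.get_obs())
E
```

```text
scene {'vertical_fov': 54.81585538826259, 'cx': 272.17880550108896, 'cy': 208.25672453353505, 'cam_to_world': array([[ 0.70990867, -0.27479911,  0.64847138,  0.02256754],
       [-0.70396038, -0.30518465,  0.64132839, -0.53326755],
       [ 0.02166704, -0.91178275, -0.41010091,  0.41951506],
       [ 0.        ,  0.        ,  0.        ,  1.        ]])}
top {'vertical_fov': 49.23642067239169, 'cx': 283.94467189212963, 'cy': 205.69529153384892, 'cam_to_world': array([[-0.02437528, -0.9988186 ,  0.04203864,  0.50711942],
       [-0.99956724,  0.02504311,  0.01543321, -0.0064047 ],
       [-0.01646775, -0.04164426, -0.99899678,  1.13147368],
       [ 0.        ,  0.        ,  0.        ,  1.        ]])}
{'clock': 0.1, 'joint_pos': array([-5.93520393e+01,  2.05871721e+01,  6.40256324e-01, -1.67022927e-02,
       -7.01358222e+01, -1.65083579e+01]), 'qvel': array([ 0.03734906, -0.12519445,  0.06075634,  0.05996731, -0.08887978,
        0.0268086 ]), 'tau': array([ 1.83101965e-03, -5.84164381e+01,  2.93755603e+01,  7.01540351e+00,
        1.01729447e-02, -6.21531558e-05]), 'tool_pos': array([ 0.16476348, -0.65410495,  0.19923082]), 'orientation': array([ 1.79916211e+02, -8.45752901e-03, -1.65866078e+02]), 'force': array([0.84624091, 0.2954351 , 0.38666536]), 'moment': array([-0.01689205,  0.03482401, -0.08844513]), 'gripper_force': 0.0, 'opening': 0.08778867823318902}
```

View pics/top0.png

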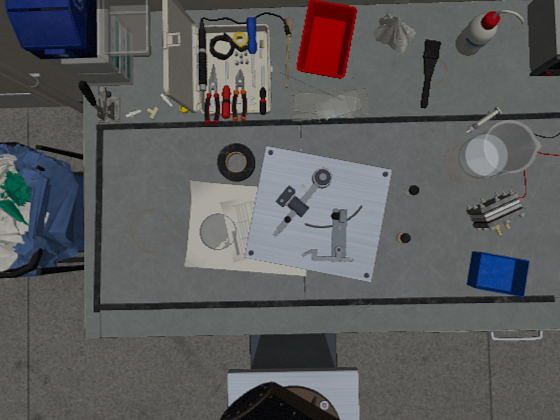

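View pics/scene0.png

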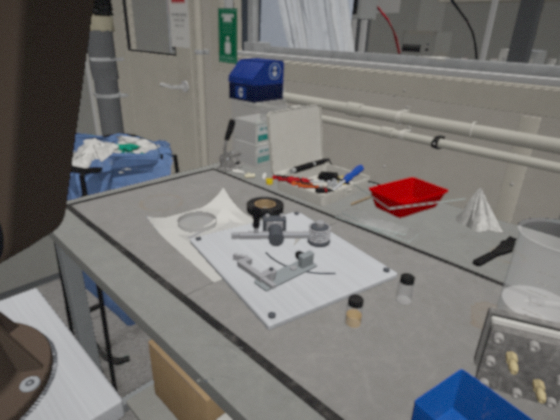

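```bash
cat > h.py <<'E'
import numpy as np
from plant import ctrl, vision
def ray(n,u,v,z):
    m=vision.camera_model(n); f=210/np.tan(np.radians(m["vertical_fov"]/2)); T=m["cam_to_world"]
    r=T[:3,:3]@np.array([(u-m["cx"])/f,(v-m["cy"])/f,1.]); o=T[:3,3]
    return (o+r*(z-o[2])/r[2])
def proj(n,P):
    m=vision.camera_model(n); f=210/np.tan(np.radians(m["vertical_fov"]/2)); T=m["cam_to_world"]
    c=T[:3,:3].T@(np.asarray(P)-T[:3,3]); return m["cx"]+f*c[0]/c[2],m["cy"]+f*c[1]/c[2]
E
python3 - <<'E'
from h import *; import cv2
p=np.load("top0.npz")["p"]; s=np.load("scene0.npz")["p"]
a=cv2.resize(p[135:295,180:420],None,fx=3.3,fy=3.3,interpolation=cv2.INTER_CUBIC); cv2.imwrite("pics/tc.png",a[:,:,::-1])
b=cv2.resize(s[180:330,180:430],None,fx=3.2,fy=3.2,interpolation=cv2.INTER_CUBIC); cv2.imwrite("pics/sc.png",b[:,:,::-1])
# plate mask
hsv=cv2.cvtColor(p,cv2.COLOR_RGB2HSV); print(hsv[265,340],hsv[160,300],hsv[300,200],hsv[250,210],p[265,340],p[300,200],p[250,210])
d=np.load("top0.npz")["d"]; print(d[265,340],d[300,200],d[177,321])
for q in [(269,152),(387,174),(367,275),(250,254)]: print(ray("top",*q,.012).round(4))
print(ray("top",321,177,.06).round(4))
E
```

```text
[107  28 162] [108  26 170] [ 90   5 104] [ 27  14 167] [144 152 162] [102 104 104] [167 166 158]
1.1110752 1.1231405 1.0718048
[0.6872 0.0444 0.012 ]
[ 0.6254 -0.2427  0.012 ]
[ 0.3812 -0.1862  0.012 ]
[0.4385 0.0965 0.012 ]
[ 0.6173 -0.0783  0.06  ]
```

View pics/tc.png

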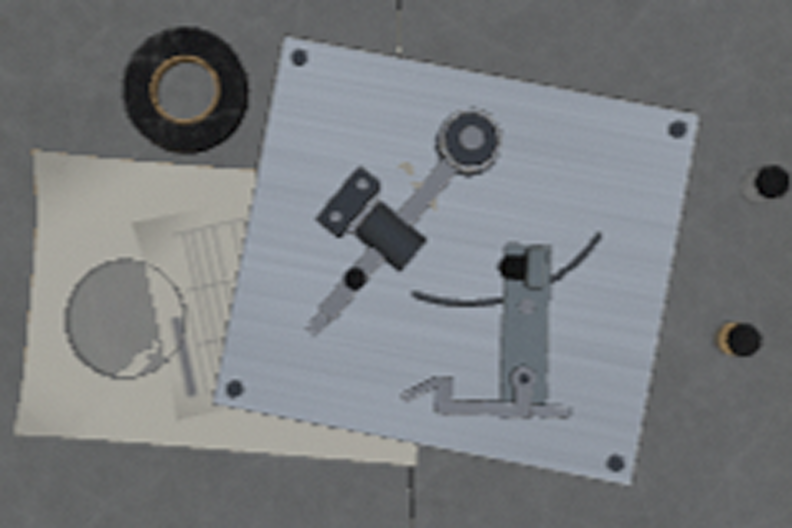

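View pics/sc.png

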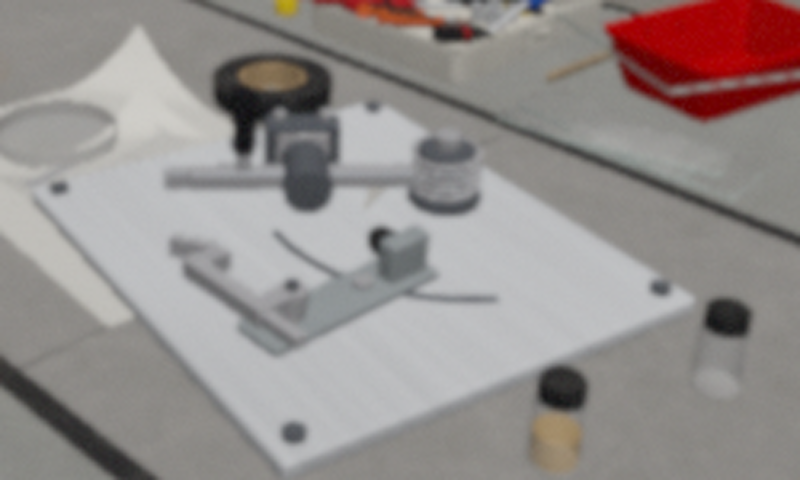

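```bash
python3 - <<'E'
from h import *
t=lambda u,v,z: ray("top",180+u/3.3,135+v/3.3,z)
C=[t(*q,.012)[:2] for q in [(288,38),(698,115),(631,484),(216,403)]]  # plate corners
loc=np.array([[55,150],[55,-165],[-225,-165],[-225,150]])/1000
C=np.array(C); a=loc-loc.mean(0); b=C-C.mean(0)
th=np.arctan2((a[:,0]*b[:,1]-a[:,1]*b[:,0]).sum(),(a*b).sum()); R=np.array([[np.cos(th),-np.sin(th)],[np.sin(th),np.cos(th)]])
o=C.mean(0)-R@loc.mean(0); print("yaw",np.degrees(th),"origin",o, "resid",(C-(loc@R.T+o)).round(4).tolist())
hub=t(470,138,.06)[:2]; kn=t(355,278,.092)[:2]; print("hub",hub,"knob",kn,np.linalg.norm(kn-hub),np.degrees(np.arctan2(*(kn-hub)[::-1])))
d=th+2.642; k0=o+.13*np.array([np.cos(d),np.sin(d)]); print("knob from plate",k0,np.degrees(d))
for nm,u,v,z in [("pawltip",405,395,.036),("pawlhook",440,380,.036),("pawl2",440,410,.03),("buf l",500,267,.03),("tip",312,330,.036)]:
    e=t(u,v,z)[:2]-o; print(nm,np.linalg.norm(e),(np.arctan2(e[1],e[0])-d)%(2*np.pi))
for P in ([*kn,.092],[*k0,.092],[*o,.06]): 
    q=proj("scene",P); print((q[0]-180)*3.2,(q[1]-180)*3.2)
E
```

```text
yaw -12.281628899237361 origin [ 0.61772264 -0.08421083] resid [[-0.0025, -0.0023], [-0.0011, 0.0031], [0.0021, 0.0017], [0.0014, -0.0025]]
hub [ 0.6176516  -0.08165271] knob [0.51992175 0.00217191] 0.1287543843666632 139.37972438655632
knob from plate [0.51947087 0.00091607] 139.09382057432614
pawltip 0.1898517479355733 0.43172573449036866
pawlhook 0.17431169979959102 0.55632163226102
pawl2 0.19611568415726316 0.5723731169037927
buf l 0.09352508873424686 0.9152979388872398
tip 0.17907926603134558 6.271264158892974
244.85076191380904 88.06056048460314
245.69653306525998 88.8798115995699
450.54260638734854 133.34834602387218
```

move_arm(moves=[4,-3.15,3.43,0,0,0,0,4,-3.15,3.43,0,0,0,0,4,-3.15,3.43,0,0,0,0,4,-3.15,3.43,0,0,0,0,4,-3.15,3.43,0,0,0,0,4,-3.15,3.43,0,0,0,0,4,-3.15,3.43,0,0,0,0,4,-3.15,3.43,0,0,0,0])

```text
clock: 0.9
tool_pos: [0.3425, -0.3251, 0.1999]
orientation: [180.0, 0.0, -165.9]
force: [1.5, -0.7, 0.7]
opening: 0.0402
gripper_force: 0.0
```

move_arm(moves=[4,-3.15,3.43,0,0,0,0,4,-3.15,3.43,0,0,0,0,4,-3.15,3.43,0,0,0,0,4,-3.15,3.43,0,0,0,0,4,-3.15,3.43,0,0,0,0,4,-3.15,3.43,0,0,0,0,4,-3.15,3.43,0,0,0,0,4,-3.15,3.43,0,0,0,0])

```text
clock: 1.7
tool_pos: [0.5199, 0.0027, 0.2]
orientation: [180.0, 0.0, -165.8]
force: [1.0, -1.2, 0.1]
opening: 0.0402
gripper_force: 0.0
```

move_arm(moves=[4,0,0,0,0,0,-0.145,4,0,0,0,0,0,-0.145,4,0,0,0,0,0,-0.145,4,0,0,0,0,0,-0.145,4,0,0,0,0,0,-0.145,4,0,0,0,0,0,-0.145,4,0,0,0,0,0,-0.145,4,0,0,0,0,0,-0.145])

```text
clock: 2.5
tool_pos: [0.5192, 0.0007, 0.1997]
orientation: [180.0, -0.0, -99.1]
force: [0.7, 0.6, -0.3]
opening: 0.0403
gripper_force: 0.0
```

move_arm(moves=[4,0,0,0,0,0,-0.145,4,0,0,0,0,0,-0.145,4,0,0,0,0,0,-0.145,4,0,0,0,0,0,-0.145,4,0,0,0,0,0,-0.145,4,0,0,0,0,0,-0.145,4,0,0,0,0,0,-0.145,4,0,0,0,0,0,0])

```text
clock: 3.3
tool_pos: [0.5193, 0.0007, 0.1998]
orientation: [180.0, 0.0, -41.1]
force: [0.0, -0.3, 1.0]
opening: 0.0401
gripper_force: 0.0
```

move_arm(moves=[4,0,0,4.5,0,0,0,4,0,0,4.0,0,0,0,4,0,0,2.6,0,0,0,4,0,0,1.6,0,0,0,4,0,0,1,0,0,0,4,0,0,0,0,0,0])

```text
clock: 3.9
tool_pos: [0.5187, 0.0005, 0.0619]
orientation: [179.9, 0.1, -41.4]
force: [0.4, -0.5, -1.0]
opening: 0.04
gripper_force: 0.0
```

```bash
python3 - <<'E'
from h import *; import cv2
print(ctrl.get_obs()["tool_pos"],ctrl.get_obs()["force"])
s,_=vision.snapshot("scene")
b=cv2.resize(s[120:300,170:410],None,fx=3.3,fy=3.3,interpolation=cv2.INTER_CUBIC); cv2.imwrite("pics/sc1.png",b[:,:,::-1])
E
```

```text
[5.18708248e-01 4.94645804e-04 6.18932367e-02] [ 0.36825445 -0.53074892 -1.00099659]
```

View pics/sc1.png

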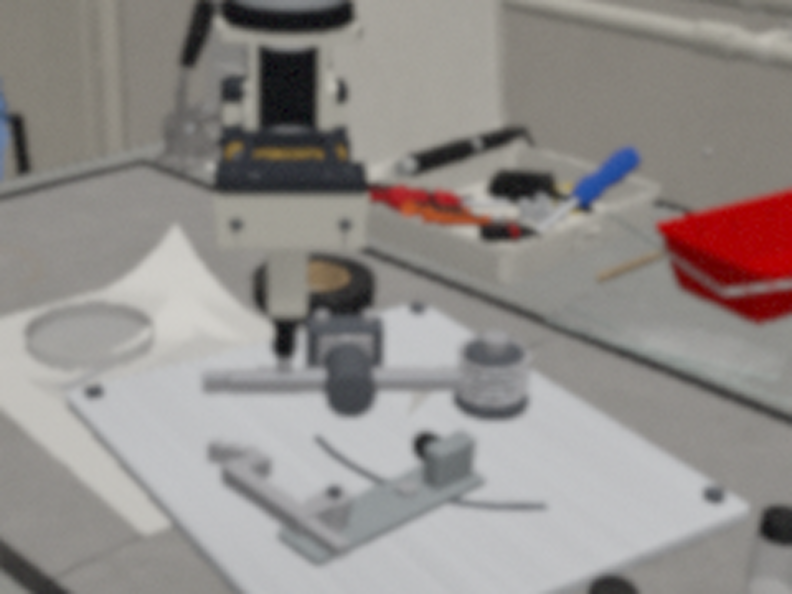

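move_arm(moves=[2.2,0,0,0,0,0,0,2.2,0,0,0,0,0,0,2.2,0,0,0,0,0,0,2.2,0,0,0,0,0,0])

```text
clock: 4.35
tool_pos: [0.5198, 0.0009, 0.0636]
orientation: [-179.9, -0.0, -41.3]
force: [-0.6, 0.7, 0.9]
opening: 0.0226
gripper_force: 0.0
```

move_arm(moves=[2.2,0,0.2,0,0,0,-0.015,2.2,0,0.2,0,0,0,-0.015,2.2,0,0.3,0,0,0,-0.023,2.2,0,0.3,0,0,0,-0.023,2.2,0,0,0,0,0,0])

```text
clock: 4.85
tool_pos: [0.5145, -0.006, 0.0635]
orientation: [-179.8, -0.1, -36.8]
force: [4.1, 6.5, -1.7]
opening: 0.0221
gripper_force: 3.1
```

move_arm(moves=[2.2,0.01,0.5,0,0,0,-0.0385,2.2,0.01,0.5,0,0,0,-0.0385,2.2,0.01,0.5,0,0,0,-0.0385,2.2,0.01,0.5,0,0,0,-0.0385,2.2,0.01,0.5,0,0,0,-0.0385,2.2,0.01,0.5,0,0,0,-0.0385,2.2,0.01,0.5,0,0,0,-0.0385,2.2,0,0,0,0,0,0])

```text
clock: 5.65
tool_pos: [0.4975, -0.0366, 0.0635]
orientation: [-179.8, -0.1, -21.4]
force: [2.8, 7.5, -2.4]
opening: 0.0221
gripper_force: 3.8
```

```bash
cat >> h.py <<'E'
O=np.array([.6177,-.083])
def st():
    o=ctrl.get_obs(); e=o["tool_pos"][:2]-O; a=np.arctan2(e[1],e[0])%(2*np.pi)
    t=np.array([-np.sin(a),np.cos(a)]); u=e/np.linalg.norm(e)
    print("t",round(o["clock"],2),"r",round(np.linalg.norm(e),4),"tcp ang",round(a-np.radians(139.2),4),"knob ang",round(a-np.radians(139.2)-(o["opening"]/2-.008)/.13,4),"yaw err deg",round((o["orientation"][2]+180-np.degrees(a)+180)%360-180,2),
     "Fback",round(-o["force"][:2]@t,2),"Frad",round(o["force"][:2]@u,2),"z",o["tool_pos"][2].round(4),"Fz",o["force"][2].round(1),"open",o["opening"].round(4))
E
python3 -c "
from h import *; st()"
```

```text
Traceback (most recent call last):
  File "h.py", line 15, in st
    "Fback",round(-o["force"][:2]@t,2),"Frad",round(o["force"][:2]@u,2),"z",o["tool_pos"][2].round(4),"Fz",o["force"][2].round(1),"open",o["opening"].round(4))
                                                                                                                                         ^^^^^^^^^^^^^^^^^^
AttributeError: 'float' object has no attribute 'round'
```

move_arm(moves=[2.2,0.01,0.4,0,0,0,-0.031,2.2,0.01,0.4,0,0,0,-0.031,2.2,0.01,0.4,0,0,0,-0.031,2.2,0.01,0.4,0,0,0,-0.031,2.2,0.01,0.4,0,0,0,-0.031,2.2,0,0,0,0,0,0,2.2,0,0,0,0,0,0])

```text
clock: 6.35
tool_pos: [0.4918, -0.0554, 0.0634]
orientation: [-179.9, -0.1, -12.6]
force: [2.5, 7.4, -1.2]
opening: 0.0221
gripper_force: 4.2
```

```bash
sed -i 's/o\["opening"\].round(4)/round(o["opening"],4)/' h.py
cat > look.py <<'E'
import sys; from h import *; import cv2
st()
s,_=vision.snapshot("top")
b=cv2.resize(s[150:270,240:400],None,fx=5,fy=5,interpolation=cv2.INTER_CUBIC); cv2.imwrite(sys.argv[1],b[:,:,::-1])
E
python3 look.py pics/t2.png
```

```text
t 6.35 r 0.1289 tcp ang 0.4964 knob ang 0.4731 yaw err deg -0.21 Fback 7.8 Frad -0.86 z 0.0634 Fz -1.2 open 0.0221
```

View pics/t2.png

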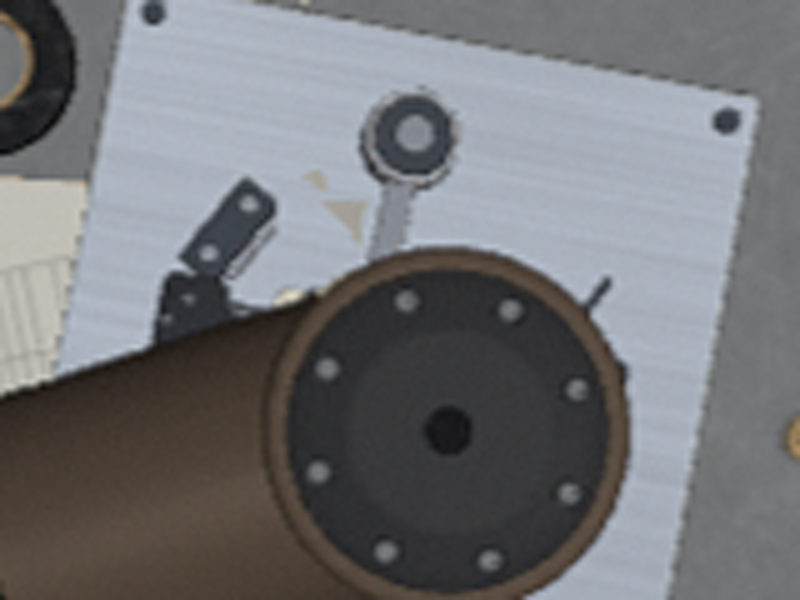

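move_arm(moves=[2.2,0,0.2,0,0,0,-0.0155,2.2,0,0.2,0,0,0,-0.0155,2.2,0,0.2,0,0,0,-0.0155,2.2,0,0.2,0,0,0,-0.0155,2.2,0,0,0,0,0,0,2.2,0,0,0,0,0,0])

```text
clock: 7.0
tool_pos: [0.4904, -0.063, 0.0634]
orientation: [-179.9, -0.1, -9.0]
force: [3.0, 9.3, -0.3]
opening: 0.0217
gripper_force: 4.7
```

```bash
python3 -c "
from h import *; st()"
```

```text
t 7.0 r 0.1289 tcp ang 0.5561 knob ang 0.5342 yaw err deg -0.07 Fback 9.61 Frad -1.51 z 0.0634 Fz -0.3 open 0.0217
```

move_arm(moves=[2.2,0,0.2,0,0,0,-0.0155,2.2,0,0.2,0,0,0,-0.0155,2.2,0,0,0,0,0,0,2.2,0,0,0,0,0,0])

```text
clock: 7.4
tool_pos: [0.4897, -0.0671, 0.0634]
orientation: [-179.9, -0.1, -7.2]
force: [2.8, 7.8, -1.0]
opening: 0.0221
gripper_force: 4.1
```

```bash
python3 -c "
from h import *; st()"
```

```text
t 7.4 r 0.129 tcp ang 0.5887 knob ang 0.5652 yaw err deg -0.16 Fback 8.11 Frad -1.81 z 0.0634 Fz -1.0 open 0.0221
```

move_arm(moves=[2.2,0,0.2,0,0,0,-0.0155,2.2,0,0,0,0,0,0,2.2,0,0,0,0,0,0])

```text
clock: 7.7
tool_pos: [0.4894, -0.069, 0.0634]
orientation: [-179.9, -0.1, -6.3]
force: [2.0, 8.8, 0.2]
opening: 0.0222
gripper_force: 4.4
```

```bash
python3 -c "
from h import *; import cv2; st()
s,_=vision.snapshot('scene')
cv2.imwrite('pics/s3.png',cv2.resize(s[200:310,210:370],None,fx=5,fy=5,interpolation=cv2.INTER_CUBIC)[:,:,::-1])"
```

```text
t 7.7 r 0.129 tcp ang 0.6037 knob ang 0.58 yaw err deg -0.13 Fback 9.0 Frad -1.05 z 0.0634 Fz 0.2 open 0.0222
```

View pics/s3.png

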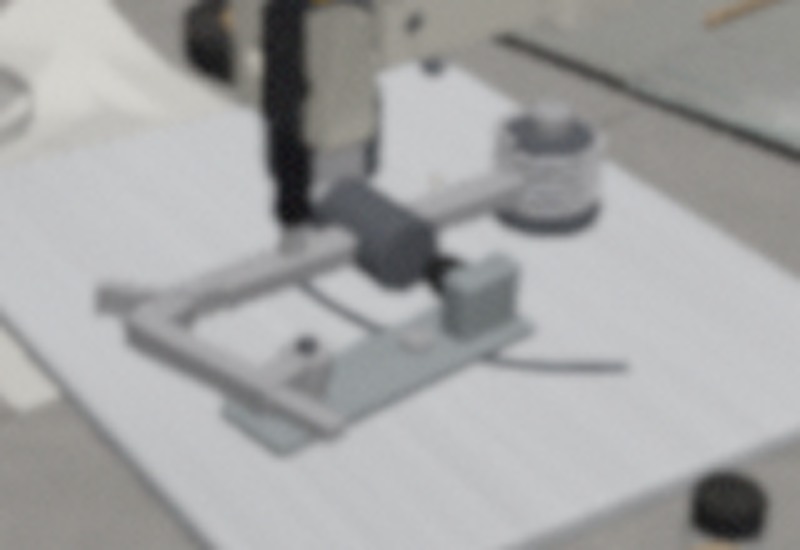

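```bash
cat >> h.py <<'E'
def avg(n=5):
    L=[]
    for i in range(n):
        vision.snapshot("scene"); o=ctrl.get_obs(); e=o["tool_pos"][:2]-O; a=np.arctan2(e[1],e[0])%(2*np.pi); t=np.array([-np.sin(a),np.cos(a)])
        L.append([a-np.radians(139.2)-(o["opening"]/2-.008)/.13,-o["force"][:2]@t,o["gripper_force"],o["opening"]])
    L=np.array(L); print(round(ctrl.get_obs()["clock"],2),"knob,F,grip,open",L.mean(0).round(4),"Fsd",L[:,1].std().round(2))
E
python3 -c "
from h import *; avg()"
```

```text
8.0 knob,F,grip,open [0.5796 8.6171 4.3266 0.0222] Fsd 0.22
```

move_arm(moves=[2.2,0,0.1,0,0,0,-0.0077,2.2,0,0,0,0,0,0])

```text
clock: 8.2
tool_pos: [0.4894, -0.0699, 0.0634]
orientation: [-179.9, -0.2, -5.9]
force: [1.8, 8.8, -0.9]
opening: 0.0221
gripper_force: 4.7
```

```bash
python3 -c "
from h import *; avg()"
```

```text
8.45 knob,F,grip,open [0.5875 9.373  4.6191 0.022 ] Fsd 0.29
```

move_arm(moves=[2.2,0,0.1,0,0,0,-0.0077,2.2,0,0,0,0,0,0])

```text
clock: 8.65
tool_pos: [0.4893, -0.0709, 0.0634]
orientation: [-179.9, -0.1, -5.4]
force: [2.1, 8.8, -0.2]
opening: 0.0221
gripper_force: 4.7
```

```bash
python3 -c "
from h import *; avg()"
```

```text
8.9 knob,F,grip,open [0.5946 9.5024 4.6933 0.0221] Fsd 0.47
```

move_arm(moves=[2.2,0,0.1,0,0,0,-0.0077,2.2,0,0,0,0,0,0])

```text
clock: 9.1
tool_pos: [0.4892, -0.0719, 0.0634]
orientation: [-179.9, -0.2, -5.0]
force: [2.5, 9.0, -1.3]
opening: 0.0219
gripper_force: 4.8
```

```bash
python3 -c "
from h import *; avg()"
```

```text
9.35 knob,F,grip,open [0.6029 9.8147 4.7319 0.022 ] Fsd 0.42
```

move_arm(moves=[2.2,0,0.1,0,0,0,-0.0077,2.2,0,0,0,0,0,0])

```text
clock: 9.55
tool_pos: [0.4891, -0.0729, 0.0634]
orientation: [-179.9, -0.1, -4.6]
force: [2.3, 8.2, -0.7]
opening: 0.022
gripper_force: 4.6
```

```bash
python3 -c "
from h import *; avg()"
```

```text
9.8 knob,F,grip,open [0.6104 9.5768 4.6107 0.0221] Fsd 0.55
```

move_arm(moves=[2.2,0,0.1,0,0,0,-0.0077,2.2,0,0,0,0,0,0])

```text
clock: 10.0
tool_pos: [0.489, -0.0739, 0.0634]
orientation: [-179.9, -0.2, -4.1]
force: [2.2, 9.2, -0.6]
opening: 0.0223
gripper_force: 4.6
```

```bash
python3 -c "
from h import *; avg()"
```

```text
10.25 knob,F,grip,open [0.6182 9.1759 4.5789 0.0221] Fsd 0.35
```

move_arm(moves=[2.2,0,0.1,0,0,0,-0.0077,2.2,0,0,0,0,0,0])

```text
clock: 10.45
tool_pos: [0.489, -0.0749, 0.0634]
orientation: [-179.9, -0.2, -3.7]
force: [1.4, 9.2, -0.7]
opening: 0.022
gripper_force: 4.6
```

```bash
python3 -c "
from h import *; avg()"
```

```text
10.7 knob,F,grip,open [0.626  8.9155 4.5894 0.0221] Fsd 0.58
```

move_arm(moves=[2.2,0,0.1,0,0,0,-0.0077,2.2,0,0,0,0,0,0])

```text
clock: 10.9
tool_pos: [0.4889, -0.0759, 0.0634]
orientation: [-179.9, -0.2, -3.2]
force: [2.0, 8.5, 0.2]
opening: 0.0223
gripper_force: 4.6
```

```bash
python3 -c "
from h import *; avg()"
```

```text
11.15 knob,F,grip,open [0.634  9.0791 4.6098 0.022 ] Fsd 0.73
```

move_arm(moves=[2.2,0,0.1,0,0,0,-0.0077,2.2,0,0,0,0,0,0])

```text
clock: 11.35
tool_pos: [0.4888, -0.0769, 0.0634]
orientation: [-179.9, -0.2, -2.8]
force: [2.8, 8.2, -0.6]
opening: 0.022
gripper_force: 4.7
```

```bash
python3 -c "
from h import *; avg()"
```

```text
11.6 knob,F,grip,open [0.6414 9.0372 4.6321 0.0221] Fsd 0.35
```

move_arm(moves=[2.2,0,0.1,0,0,0,-0.0077,2.2,0,0,0,0,0,0])

```text
clock: 11.8
tool_pos: [0.4888, -0.0779, 0.0634]
orientation: [-179.9, -0.2, -2.4]
force: [1.7, 9.2, -0.6]
opening: 0.0219
gripper_force: 4.7
```

```bash
python3 -c "
from h import *; avg()"
```

```text
12.05 knob,F,grip,open [0.6492 9.428  4.6594 0.0221] Fsd 0.3
```

move_arm(moves=[2.2,0,0.1,0,0,0,-0.0077,2.2,0,0,0,0,0,0])

```text
clock: 12.25
tool_pos: [0.4887, -0.0789, 0.0634]
orientation: [-179.9, -0.2, -1.9]
force: [2.8, 8.8, -0.1]
opening: 0.0221
gripper_force: 4.7
```

```bash
python3 -c "
from h import *; import cv2; avg()
s,_=vision.snapshot('scene')
cv2.imwrite('pics/s4.png',cv2.resize(s[200:310,210:370],None,fx=5,fy=5,interpolation=cv2.INTER_CUBIC)[:,:,::-1])"
```

```text
12.5 knob,F,grip,open [0.6568 9.3438 4.6686 0.0221] Fsd 0.22
```

View pics/s4.png

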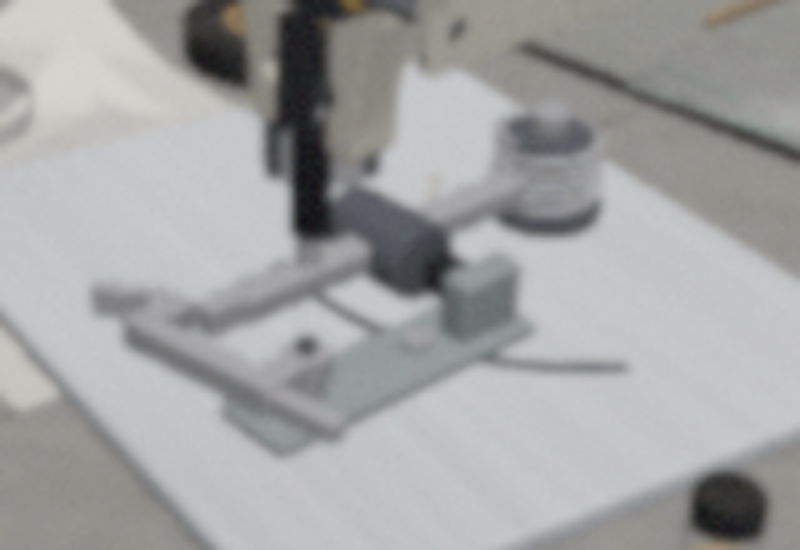

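move_arm(moves=[2.2,0,0.1,0,0,0,-0.0077,2.2,0,0,0,0,0,0])

```text
clock: 12.75
tool_pos: [0.4887, -0.08, 0.0634]
orientation: [-179.9, -0.1, -1.5]
force: [2.8, 10.1, -0.1]
opening: 0.0222
gripper_force: 4.4
```

```bash
python3 -c "
from h import *; avg()"
```

```text
13.0 knob,F,grip,open [0.6647 8.6473 4.4289 0.0222] Fsd 0.37
```

move_arm(moves=[2.2,0,0.1,0,0,0,-0.0077,2.2,0,0,0,0,0,0])

```text
clock: 13.2
tool_pos: [0.4886, -0.081, 0.0633]
orientation: [-179.9, -0.1, -1.0]
force: [1.7, 8.8, -0.5]
opening: 0.0222
gripper_force: 4.5
```

```bash
python3 -c "
from h import *; avg()"
```

```text
13.45 knob,F,grip,open [0.6728 8.8662 4.441  0.0221] Fsd 0.27
```

move_arm(moves=[2.2,0,0.1,0,0,0,-0.0077,2.2,0,0,0,0,0,0])

```text
clock: 13.65
tool_pos: [0.4886, -0.082, 0.0634]
orientation: [-179.9, -0.2, -0.6]
force: [2.2, 9.6, -1.4]
opening: 0.0224
gripper_force: 4.6
```

```bash
python3 -c "
from h import *; avg()"
```

```text
13.9 knob,F,grip,open [0.6809 8.5761 4.5202 0.022 ] Fsd 0.3
```

move_arm(moves=[2.2,0,0.1,0,0,0,-0.0077,2.2,0,0,0,0,0,0])

```text
clock: 14.1
tool_pos: [0.4886, -0.0829, 0.0634]
orientation: [-179.9, -0.2, -0.2]
force: [2.1, 9.8, -0.4]
opening: 0.0221
gripper_force: 5.1
```

```bash
python3 -c "
from h import *; avg()"
```

```text
14.35 knob,F,grip,open [ 0.6867 10.4129  5.0437  0.0222] Fsd 0.3
```

move_arm(moves=[2.2,0,0.1,0,0,0,-0.0077,2.2,0,0,0,0,0,0])

```text
clock: 14.55
tool_pos: [0.4887, -0.0837, 0.0633]
orientation: [-179.9, -0.2, 0.3]
force: [2.5, 10.8, -0.2]
opening: 0.0226
gripper_force: 5.6
```

```bash
python3 -c "
from h import *; avg()"
```

```text
14.8 knob,F,grip,open [ 0.6934 11.0981  5.536   0.0221] Fsd 0.38
```

move_arm(moves=[2.2,0,-0.1,0,0,0,0.0077,2.2,0,-0.1,0,0,0,0.0077,2.2,0,-0.05,0,0,0,0.0038,2.2,0,0,0,0,0,0])

```text
clock: 15.2
tool_pos: [0.4886, -0.0814, 0.0634]
orientation: [-179.9, -0.2, -0.8]
force: [2.7, 9.0, 0.3]
opening: 0.022
gripper_force: 4.5
```

```bash
python3 -c "
from h import *; avg()"
```

```text
15.45 knob,F,grip,open [0.6765 9.2231 4.4622 0.0221] Fsd 0.36
```

move_arm(moves=[2.2,0,-0.05,0,0,0,0.0038,2.2,0,-0.05,0,0,0,0.0038,2.2,0,0,0,0,0,0])

```text
clock: 15.75
tool_pos: [0.4886, -0.0804, 0.0634]
orientation: [-179.9, -0.2, -1.3]
force: [1.6, 8.5, -1.1]
opening: 0.022
gripper_force: 4.4
```

```bash
python3 -c "
from h import *; avg()"
```

```text
16.0 knob,F,grip,open [0.6688 8.6239 4.445  0.0221] Fsd 0.29
```

move_arm(moves=[2.2,0,-0.05,0,0,0,0.0038,2.2,0,-0.05,0,0,0,0.0038,2.2,0,0,0,0,0,0])

```text
clock: 16.3
tool_pos: [0.4887, -0.0794, 0.0634]
orientation: [-179.9, -0.2, -1.7]
force: [2.5, 8.3, -0.4]
opening: 0.0223
gripper_force: 4.4
```

```bash
python3 -c "
from h import *; avg()"
```

```text
16.55 knob,F,grip,open [0.6612 9.1758 4.4291 0.0221] Fsd 0.4
```

move_arm(moves=[2.2,0,-0.05,0,0,0,0.0038,2.2,0,0,0,0,0,0])

```text
clock: 16.75
tool_pos: [0.4887, -0.0789, 0.0634]
orientation: [-179.9, -0.2, -1.9]
force: [1.7, 8.3, -0.6]
opening: 0.022
gripper_force: 4.4
```

```bash
python3 -c "
from h import *; avg()"
```

```text
17.0 knob,F,grip,open [0.6577 8.4434 4.4193 0.022 ] Fsd 0.45
```

move_arm(moves=[2.2,0,-0.05,0,0,0,0.0038,2.2,0,0,0,0,0,0])

```text
clock: 17.2
tool_pos: [0.4887, -0.0786, 0.0634]
orientation: [-179.9, -0.1, -2.1]
force: [2.1, 8.6, -0.7]
opening: 0.022
gripper_force: 4.0
```

```bash
python3 -c "
from h import *; avg()"
```

```text
17.45 knob,F,grip,open [0.6548 7.556  4.0035 0.022 ] Fsd 0.52
```

move_arm(moves=[2.2,0,-0.05,0,0,0,0.0038,2.2,0,0,0,0,0,0])

```text
clock: 17.65
tool_pos: [0.4886, -0.0784, 0.0634]
orientation: [-179.9, -0.1, -2.3]
force: [2.0, 5.1, -0.9]
opening: 0.0224
gripper_force: 2.9
```

```bash
python3 -c "
from h import *; avg()"
```

```text
17.9 knob,F,grip,open [0.6534 6.2526 2.9804 0.022 ] Fsd 0.41
```

Force is transferring to the catch at about 0.654. Keep easing.

move_arm(moves=[2.2,0,-0.05,0,0,0,0,2.2,0,-0.05,0,0,0,0,2.2,0,0,0,0,0,0])

```text
clock: 18.2
tool_pos: [0.4878, -0.0782, 0.0633]
orientation: [-180.0, -0.1, -2.3]
force: [1.8, 3.9, 0.4]
opening: 0.0218
gripper_force: 1.7
```

```bash
python3 -c "
from h import *; avg()"
```

```text
18.45 knob,F,grip,open [0.6515 3.7634 1.9071 0.0221] Fsd 0.42
```

move_arm(moves=[2.2,0,-0.05,0,0,0,0,2.2,0,-0.05,0,0,0,0,2.2,0,0,0,0,0,0])

```text
clock: 18.75
tool_pos: [0.4863, -0.0778, 0.0627]
orientation: [180.0, 0.1, -2.4]
force: [0.9, 0.3, 0.4]
opening: 0.022
gripper_force: 0.3
```

```bash
python3 -c "
from h import *; avg()"
```

```text
19.0 knob,F,grip,open [0.6481 0.2534 0.1148 0.0221] Fsd 0.76
```

move_arm(moves=[2.2,0,-0.05,0,0,0,0,2.2,0,-0.05,0,0,0,0,2.2,0,-0.05,0,0,0,0,2.2,0,-0.05,0,0,0,0,2.2,0,0,0,0,0,0])

```text
clock: 19.5
tool_pos: [0.4875, -0.0753, 0.0631]
orientation: [180.0, 0.0, -2.3]
force: [-0.7, 0.3, -0.5]
opening: 0.0219
gripper_force: 0.0
```

```bash
python3 -c "
from h import *; avg()"
```

```text
19.75 knob,F,grip,open [0.6304 0.1906 0.     0.0219] Fsd 0.17
```

Unloaded with the hammer hanging; open and lift clear.

move_arm(moves=[4,0,0,0,0,0,0,4,0,0,0,0,0,0,4,0,0,0,0,0,0,4,0,0,-1,0,0,0,4,0,0,-2,0,0,0,4,0,0,-4,0,0,0,4,0,0,-4,0,0,0,4,0,0,-3,0,0,0])

```text
clock: 20.55
tool_pos: [0.4881, -0.0754, 0.2066]
orientation: [-180.0, -0.2, -2.3]
force: [0.9, 1.0, -1.2]
opening: 0.0403
gripper_force: 0.0
```

```bash
python3 -c "
from h import *; import cv2; st()
s,_=vision.snapshot('scene')
cv2.imwrite('pics/s5.png',cv2.resize(s[180:330,180:430],None,fx=3.2,fy=3.2,interpolation=cv2.INTER_CUBIC)[:,:,::-1])"
```

```text
t 20.55 r 0.1298 tcp ang 0.6538 knob ang 0.5603 yaw err deg 1.0 Fback 1.07 Frad -0.86 z 0.2066 Fz -1.2 open 0.0403
```

View pics/s5.png

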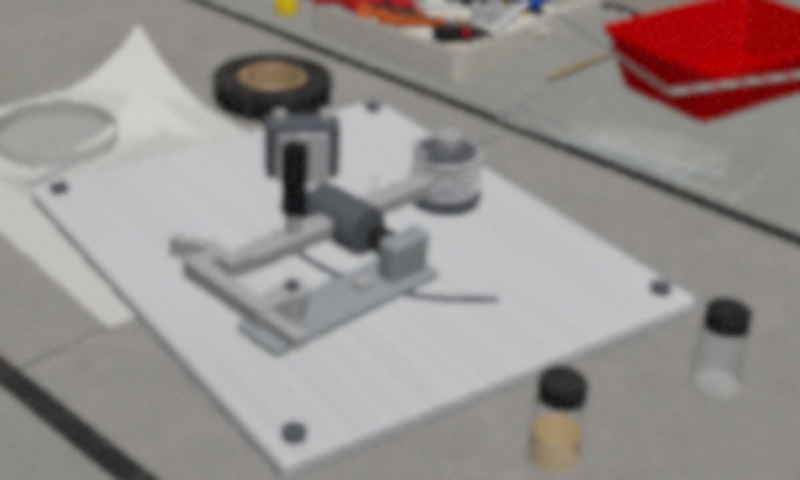

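The picture shows the hammer hanging on the pawl: knob at (295,180), tip at (220,260). The gripper is clear of it, and the vials, tape and dish are where they were.

```bash
python3 -c "
from plant import ctrl; print(ctrl.close_job())"
```

```text
the job is handed in; nothing more can be done
None
```

The hammer is cocked: it hangs on its catch at about 0.65 rad, the gripper is clear of it, nothing round the tester was moved, and the job was handed in at about 21 s (no verdict came back).

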